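Stack a post frame onto the clamped frame below

TASK

Pick up the empty steel stacking frame by its lift bar and stack it on the lower frame that is clamped to the bench rail, so that its four feet stand in the four corner cups, level and fully home. Lower it under control, keeping hold until the feet are home, then let go. The lower frame may be clamped anywhere along its rail, so look or feel for it, and leave the other things on the bench undisturbed.

Things in the scene. Friction and masses are not known exactly. Their poses are not given: they have to be found in the camera images.
- frame: Loose steel stacking frame, about 0.6 kg, 126 x 186 x 137 mm tall, alike end for end. Origin: centre of its footprint, level with the underside of its feet; z up, y along its long side. Round posts 16 mm across at x = +/-55, y = +/-85 mm; feet taper to 12.4 mm over the last 8 mm and reach 36 mm below the bottom rails. Top rails end 85 mm above the feet.
- lift_bar (a point): Middle of the frame's lift bar, the place to grip: 125 mm above the feet, on the frame's centre. The bar is flat, 12 mm thick (along the frame's x), 24 mm tall, 170 mm long (along the frame's y), with nothing for 28 mm under it.
- rail: Rail fixed to the bench; origin at bench level under its middle, y along the rail, z up. Base plate 90 x 320 mm; top of rail 20 mm above the bench, its end stops 26 mm. On it the lower frame, 137 (x) by 197 mm (y), square to the rail, is clamped: ordinary forces do not move it. Its centre is at x = 0 and anywhere from y = -30 to +30 mm: NOT reported, to be seen or felt.
- plate_level (a point): Point over the rail's middle, 50 mm above the bench, fixed to the rail (not to the lower frame). At this height each end of the lower frame has a flat upright plate, 83 mm wide (x from -41 to +41 mm), 28 to 68 mm above the bench, its outer face 98.5 mm along the rail from the lower frame's centre: good to touch.
- cup_level (a point): Point over the rail's middle, 72 mm above the bench, fixed to the rail (not to the lower frame): the height of the cups' mouths. Square cups at x = +/-55, y = +/-85 mm from the lower frame's centre, 19.6 mm wide inside, 24 mm deep, floors 48 mm above the bench: feet home puts the stacking frame's origin 48 mm above the bench. Wood pieces inside the lower frame stay below the mouths.
- screw_jar: Bystander: small clear jar with steel lid, standing, 42 mm across, 70 mm tall; leave it. Origin at its underside.
- spray_can: Bystander: grey can, standing, 52 mm across, 170 mm tall; leave it. Origin at its underside.
- offcut: Bystander: wood offcut lying flat, 60 x 32 x 22 mm; leave it. Origin at its underside.
- mug: Bystander: white mug, 76 mm across, 90 mm tall; leave it. Origin at its underside.
- hammer: Bystander: hammer lying, 280 mm long; leave it. Origin at its underside.
- wrench: Bystander: wrench lying, 180 mm long; leave it. Origin at its underside.
- oil_bottle: Bystander: white bottle, standing, 64 mm across, 200 mm tall; leave it. Origin at its underside.
Things that resemble listed ones, but are neither listed nor needed, are in the scene too. What is shaped like the frame but brown or turquoise is not meant.

How it is judged:
By the outcome, as a careful person would: the job done as asked, in the order asked, and still so for the second after the job is handed in, with the robot touching nothing.
It also fails if it takes over 54 s, if anything falls off the work surface, if the arm or the gripper's body presses on something with over 40 N, if the wrist force passes 120 N, or if a joint passes its speed limit or range.

ROBOT

A 7-joint arm with a two-finger parallel gripper is mounted at the origin on the work surface. World frame = base frame: x ahead of the robot, y to its left, z up, the work surface at z = 0. Lengths are in m, angles in rad, forces in N, time in s.
With the tool pointing down it reaches from about 0.35 to 0.9 m from the base axis. Payload 8.1 kg.
Tool frame: the origin (TCP) lies at the very end of the fingers, on their centre line; the grasp point (between the pads) lies 19 mm behind it (arm.tcp_to_grasp is the z of the grasp point in the tool frame, in m); z points along the fingers, y is the line along which they close (so a half turn about z gives the same grasp; the last joint's range is limited). The gripper opens to 92 mm and grips with 3 to 60 N. Pads are 19 mm wide; open, the fingers measure 130 mm over their backs; the gripper's body (75 mm by 190 mm) begins 47 mm behind the grasp point.
Start: joints at [1.135, 0.434, 0.025, 1.573, -0.012, 1.134, -0.075], TCP at [0.204, -0.591, 0.227] pointing down, gripper open.
Joint ranges: [-2.62, 2.62], [-0.44, 2.09], [-1.27, 1.32], [0.08, 2.57], [-1.32, 4.46], [0.12, 2], [-2.74, 2.74]. Speed limits (rad/s): [2.22, 2.22, 3.01, 3.01, 3.14, 3.14, 3.14].

INTERFACE

Orientations are given as a rotation vector (axis times angle).
In Python, from cell import readout, vision, sign_off, arm gives the robot as it stands. The module is installed in compiled form; this text tells all that it offers.
- The arm moves only by the shell command python3 -m creep 'ROWS' [FORCE]. ROWS is JSON, a list of rows, each a list of 5 numbers: the shift along the tool's x, y, z in units of 4 cm (1.0 is 4 cm), then the turn about the tool's z in units of 4 degrees (1.0 is 4 degrees), then the opening, from 0 (shut) to 1 (fully open). A call has 1 to 12 rows; each row shifts and turns the commanded pose from where the row before left it, along the tool's axes as they then stand; what a row does not reach is not made up. A row lasts 1/8 s, in which the tool goes at most 62.5 mm and 10.7 degrees, less where a joint would pass 70% of its speed; a pose out of reach is approached as far as the arm can. A call with a number of a shift or a turn outside -1 to 1 is refused whole. A call with a gripper value outside its range is refused whole. The fingers move at their own pace and stop on an object; FORCE is the grip in N (left out, the last holds). Time passes only in rows, so rows that do not move let the fingers close. It gives the time, the measured TCP pose, the force, the opening and the grip force at its end, in the units of the state.
- readout.observe(): the state, without advancing time (a new reading comes with each control period).
- vision.get_image(name): name is "side" or "top" or "wrist"; returns a dict with "pixels" (384x512x3 uint8, blue, green, red), "z_map" (384x512 float32, m along the optical axis (not along the pixel's ray), 0 where there is no reading), "camera_matrix" (3x3 intrinsics, pixels), "position" and "rotation" of the camera in the world. Camera axes: x right, y up, looking along -z (the intrinsics and any distortion apply to the point x, -y, -z); pixel columns grow to the right and rows downward; lengths in m; the calibration is good to about 2 mm. A picture is of the moment at which its call begins.
- sign_off(): hands the job in; it is judged then, once.
The state is a dict: "clock": time; "joints": joint angles; "dq": joint speeds; "joint_efforts": joint torques, N m; "position": TCP position; "ee_rot": TCP orientation; "force": force on the tool from outside, world axes, zero at the start; "ft_torque": the same for the moment, N m; "width": opening from 0.0 (shut) to 1.0 (fully open); "gripper_force": force on a finger pad.
Only numpy, scipy, OpenCV 4.12 (cv2) and the standard library are available. Lean on these libraries where they do the work, as an engineer would, in place of code of your own. Each camera call takes 0.05 s, during which the arm holds its last target. There are 200 camera calls.

## Working session

There is one attempt and no reset: what is moved stays moved. The work goes in short steps, Python scripts to look and compute and a shell command to move; the robot and the scene stay as the last step left them, time stands still between calls to the robot, and variables do not carry over. Pictures are saved under pics/ and viewed, at most 10 in all, crops included, and the job is handed in when it is done.

```bash
mkdir -p pics; cat > h.py <<'E'
import numpy as np, cv2, pickle
from cell import readout, vision, arm
def grab(n, tag):
    d=vision.get_image(n); cv2.imwrite(f'pics/{tag}.png',d['pixels']); pickle.dump(d,open(f'{tag}.pkl','wb')); return d
def load(tag): return pickle.load(open(f'{tag}.pkl','rb'))
def cloud(d):
    K=d['camera_matrix'];z=d['z_map'];v,u=np.indices(z.shape)
    p=np.stack([(u-K[0,2])/K[0,0]*z,-(v-K[1,2])/K[1,1]*z,-z],-1)
    R=np.array(d['rotation']); 
    if R.shape!=(3,3): R=cv2.Rodrigues(R)[0]
    w=p@R.T+np.array(d['position']); w[z==0]=np.nan; return w
E
python3 - <<'E'
from h import *
a=grab('top','top0');b=grab('side','side0')
s=readout.observe();print(s, arm.tcp_to_grasp)
for d in(a,b): print({k:d[k] for k in d if k not in('pixels','z_map')})
cv2.imwrite('pics/t0.png',cv2.resize(a['pixels'],(800,600),interpolation=cv2.INTER_CUBIC))
cv2.imwrite('pics/s0.png',cv2.resize(b['pixels'],(800,600),interpolation=cv2.INTER_CUBIC))
E
```

```text
{'clock': 0.1, 'joints': array([ 1.13539647,  0.43514309,  0.02497289,  1.57400088, -0.01156491,
        1.13401628, -0.07507794]), 'dq': array([-0.00047292, -0.00165666, -0.00083908, -0.00270428,  0.00051418,
        0.00021783,  0.00012937]), 'joint_efforts': array([ 2.65751449e-03, -6.69131613e+01,  9.87901613e-01, -3.15150690e+01,
       -6.05405937e-02,  3.72996647e-02,  1.07893532e-04]), 'position': array([ 0.20396944, -0.59029145,  0.22603183]), 'ee_rot': array([-3.09685809e+00, -5.20075806e-01,  6.16402978e-04]), 'force': array([ 0.32766368, -0.14799599,  0.0270297 ]), 'ft_torque': array([-0.00669684,  0.05361831,  0.00685859]), 'gripper_force': 0.0, 'width': 1.0009000780499901} -0.0188
{'camera_matrix': array([[367.30040366,   0.        , 256.75321751],
       [  0.        , 367.30040366, 189.46320541],
       [  0.        ,   0.        ,   1.        ]]), 'position': array([0.33455515, 0.12711714, 1.18395246]), 'rotation': array([ 0.1209665 , -0.11939447, -1.57568381])}
{'camera_matrix': array([[452.89466547,   0.        , 251.1031624 ],
       [  0.        , 452.89466547, 191.62595538],
       [  0.        ,   0.        ,   1.        ]]), 'position': array([0.19654356, 1.1096288 , 0.8946878 ]), 'rotation': array([ 0.18081387, -1.25120074, -2.55094697])}
```

View pics/t0.png

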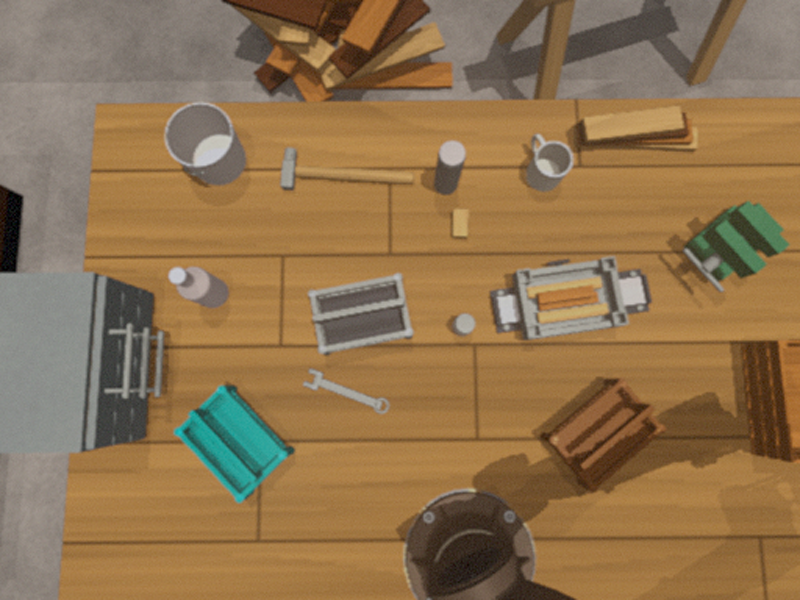

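View pics/s0.png

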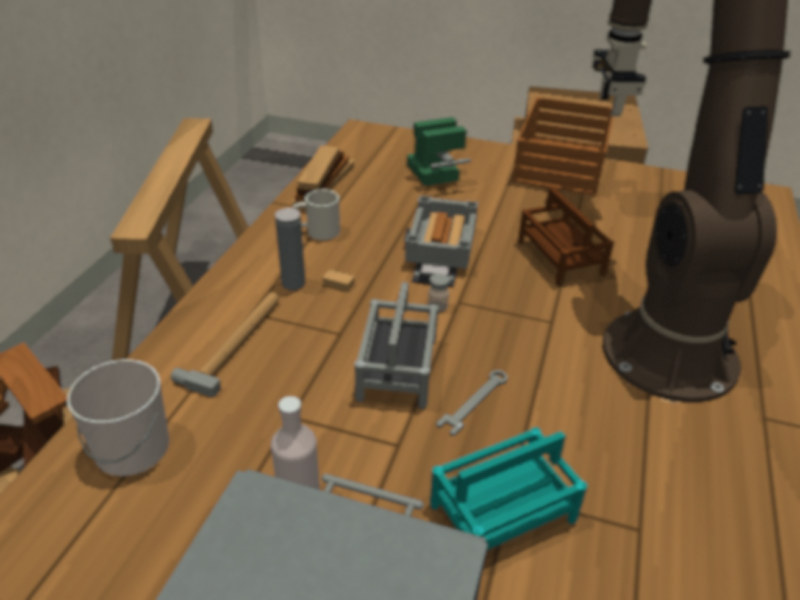

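Top view (800x600 scale): the grey frame is at (360,313). Its lookalikes are turquoise at (235,440) and brown at (603,433). The lower frame on the rail is at (570,298), with wood pieces inside. Only the grey one with a lift bar fits. I'll confirm it in a crop and measure.

```bash
python3 - <<'E'
from h import *
d=load('top0'); w=cloud(d)
c=d['pixels'][160:235,190:425]; cv2.imwrite('pics/c0.png',cv2.resize(c,None,fx=3.4,fy=3.4,interpolation=cv2.INTER_CUBIC))
def fit(m,name):
    p=w[m]; r=cv2.minAreaRect(p[:,:2].astype(np.float32)*1000); print(name,len(p),'rect',np.round(r[0],1),np.round(r[1],1),round(r[2],1),'z med',np.median(p[:,2]), 'mean',p.mean(0))
V,U=np.indices(w.shape[:2]); z=w[...,2]
A=(U>190)&(U<270)&(V>170)&(V<232)
fit(A&(z>.115)&(z<.15),'bar'); fit(A&(z>.07)&(z<.1),'toprails'); fit(A&(z>.07),'all')
B=(U>310)&(U<420)&(V>155)&(V<225)
fit(B&(z>.06)&(z<.085),'cups'); fit(B&(z>.014)&(z<.045),'rail'); 
C=B&(z>.008)&(z<.03); fit(C,'base')
for t,m in(('bench',(V>235)&(V<250)&(U>270)&(U<330)),): print(t,np.nanmedian(z[m]))
g=np.round(z[160:226:3,308:422:4]*1000); 
for r in g: print(' '.join('%3d'%x if x==x else ' --' for x in r))
E
```

```text
bar 291 rect [472.8 209.1] [ 13.1 168.7] 10.9 z med 0.1349541336556479 mean [0.47174056 0.20856732 0.13388539]
toprails 670 rect [472.5 208.9] [125.1 183.5] 10.8 z med 0.0835076718972958 mean [0.47246715 0.20801608 0.08318743]
all 975 rect [472.5 208.9] [125.1 183.5] 10.8 z med 0.08475277864623032 mean [0.47216513 0.208222   0.09870829]
cups 688 rect [ 502.7 -206.6] [136.9 199.4] 8.0 z med 0.06599838701521044 mean [ 0.50538599 -0.20659481  0.06602099]
rail 1949 rect [ 512.3 -219.1] [152.1 322. ] 7.8 z med 0.02706979260550546 mean [ 0.50375799 -0.21407451  0.02929729]
base 1353 rect [ 512.3 -219.1] [152.1 322. ] 7.8 z med 0.02394030125384239 mean [ 0.50585676 -0.21677202  0.02254374]
bench -0.0014165465701172497
 -5  -5   1   2  -2   1  -5  -2  -2   2  -1  -2  -2  -3  -5  -5   0   1  -1   0  -1  -1  -1  -1  -2  -2  -1   2   2
 -2   0  -1  -1  -2  -1   0   2   1  -4  -1  -1   1   1  -2  -2  -3  -1  -2  -3   1   3  -3   1  -6  -1  -1   1  -3
 -3   0   2   0  -3  -2  -2   0   1  -2  -2  -1  -2  29  27   0  -4   0  -1  65  60  67  -5   5   1  -3  -2  -2  -3
  3  -1  -3   0   4   1  -3   1
[... 1472 characters left out ...]
  -3
  0  -4  -1   1  12   5   9  66  73  66  29  25  28  30  22  57  51  55  52  53  54  64  57   0  -4  -2  -3  -1   1
 -1   0  -1   1   5   3  -4  54  46  62  58  58  55  55  53  55  53  33  -2   0   0  -4   0  -4  -4  -1   1  -1   3
 -2  -3  -2  -5  -4  -4   1  49  49  55  54  52  32  -4   1  -4  -4  -2  -2  -1  -5  -2   2   1  -3  -4   0  -3  -1
 -4  -1   0  -3  -2  -3   0  44   0  -2  -2   0   0   0  -2  -2   1  -1  -2  -2   0  -5  -2   1  -3  -1  -2   1   0
 -5  -2  -1  -1   0  -4  -1   0  -1  -3  -2  -1  -1  -1   0  -1  -1   0  -2  -1   0   2  -1  -5  -5   0  -2   0  -2
 -5  -3  -2   3  -1  -1   3   0  -4   0  -1  -4  -4  -6   1  -2  -1  -3   0   1  -4  -3  -2  -1  -6   0   0  -1  -2
```

View pics/c0.png

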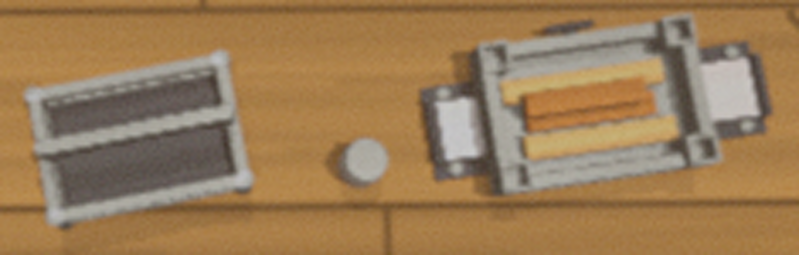

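The crop confirms it: the grey frame with its lift bar is centred at crop (140,138), and the lower frame with four cups at crop (598,105). The measured sizes match the given ones (125x184, bar 13x169, cups 137x199 mm). The frame is at (0.4727, 0.209) with yaw 10.8°, and the lower frame at (0.5027, -0.2066) with yaw 8.0°. I'll turn the tool first, about -82° around tool z.

```bash
cat >> h.py <<'E'
def goto(x,y,z,yaw):
    """units to go: tool-y yaw (deg, mod 180) first, then shifts in the turned tool axes"""
    s=readout.observe(); R=cv2.Rodrigues(np.array(s['ee_rot']))[0]
    cur=np.degrees(np.arctan2(R[1,1],R[0,1])); dy=(yaw-cur+90)%180-90
    Rn=cv2.Rodrigues(np.array([0,0,np.radians(dy)]))[0]@R
    d=np.array([x,y,z])-s['position']
    print('t',s['clock'],'pos',np.round(s['position'],4),'yaw',round(cur,2),'tilt z',np.round(R[:,2],4),'| turn units',round(-dy/4,3),'shift after turn',np.round(Rn.T@d/.04,3),'now',np.round(R.T@d/.04,3),'F',np.round(s['force'],1),'w',round(s['width'],3),'gf',round(s['gripper_force'],1))
E
python3 -m creep '[[0,0,0,-1,1],[0,0,0,-1,1],[0,0,0,-1,1],[0,0,0,-1,1],[0,0,0,-1,1],[0,0,0,-1,1],[0,0,0,-1,1],[0,0,0,-1,1],[0,0,0,-1,1],[0,0,0,-1,1],[0,0,0,-1,1],[0,0,0,-1,1]]'
python3 -m creep '[[0,0,0,-1,1],[0,0,0,-1,1],[0,0,0,-1,1],[0,0,0,-1,1],[0,0,0,-1,1],[0,0,0,-1,1],[0,0,0,-1,1],[0,0,0,-1,1],[0,0,0,-0.4,1],[0,0,0,0,1]]'
python3 -c "
from h import *
goto(.4727,.209,.226,10.8)"
```

```text
clock: 1.6
position: [0.204, -0.5905, 0.2263]
ee_rot: [-2.616, -1.738, -0.0]
force: [-0.4, -0.7, 0.4]
width: 1.003
gripper_force: 0.0
clock: 2.85
position: [0.2041, -0.5906, 0.2265]
ee_rot: [-2.006, -2.417, -0.0]
force: [0.4, -0.0, -0.4]
width: 0.999
gripper_force: 0.0
t 2.85 pos [ 0.2041 -0.5906  0.2265] yaw 10.62 tilt z [-1.e-04  5.e-04 -1.e+00] | turn units -0.046 shift after turn [18.378 10.343  0.021] now [18.411 10.284  0.021] F [ 0.4 -0.  -0.4] w 0.999 gf 0.0
```

```bash

python3 -m creep '[[0.92,0.515,0,0,1],[0.92,0.515,0,0,1],[0.92,0.515,0,0,1],[0.92,0.515,0,0,1],[0.92,0.515,0,0,1],[0.92,0.515,0,0,1],[0.92,0.515,0,0,1],[0.92,0.515,0,0,1],[0.92,0.515,0,0,1],[0.92,0.515,0,0,1],[0.92,0.515,0,0,1],[0.92,0.515,0,0,1]]'
python3 -m creep '[[0.92,0.515,0,0,1],[0.92,0.515,0,0,1],[0.92,0.515,0,0,1],[0.92,0.515,0,0,1],[0.92,0.515,0,0,1],[0.92,0.515,0,0,1],[0.92,0.515,0,0,1],[0.92,0.515,0,0,1],[0,0,0,-0.05,1],[0,0,0,0,1]]'
python3 - <<'E'
from h import *
goto(.4727,.209,.106,10.8)
d=grab('wrist','w1'); w=cloud(d); print(d['position'],d['rotation'])
z=w[...,2]
for n,m in(('bar',(z>.115)&(z<.15)),('rails',(z>.07)&(z<.1))):
    m&=np.hypot(w[...,0]-.4727,w[...,1]-.209)<.13
    p=w[m]; 
    if len(p)>20: print(n,len(p),cv2.minAreaRect(p[:,:2].astype(np.float32)*1000),np.median(p[:,2]))
E
```

```text
clock: 4.35
position: [0.3657, -0.1097, 0.227]
ee_rot: [2.007, 2.416, -0.0]
force: [0.0, -0.2, 1.1]
width: 0.997
gripper_force: 0.0
clock: 5.6
position: [0.4726, 0.2083, 0.2264]
ee_rot: [-2.002, -2.421, 0.002]
force: [0.0, -0.0, -0.1]
width: 0.997
gripper_force: 0.0
t 5.6 pos [0.4726 0.2083 0.2264] yaw 10.84 tilt z [-7.e-04 -8.e-04 -1.e+00] | turn units 0.011 shift after turn [0.02  0.009 3.01 ] now [0.02  0.009 3.01 ] F [ 0.  -0.  -0.1] w 0.997 gf 0.0
[0.45998349 0.27836986 0.38378759] [-0.2630931  -0.02216458  0.18754494]
bar 1968 ((472.60791015625, 209.24703979492188), (11.870776176452637, 169.736083984375), 10.46476936340332) 0.13625909465913355
rails 4096 ((471.5843505859375, 214.95184326171875), (126.02800750732422, 173.8186492919922), 10.791021347045898) 0.08426310370258838
```

View pics/w1.png

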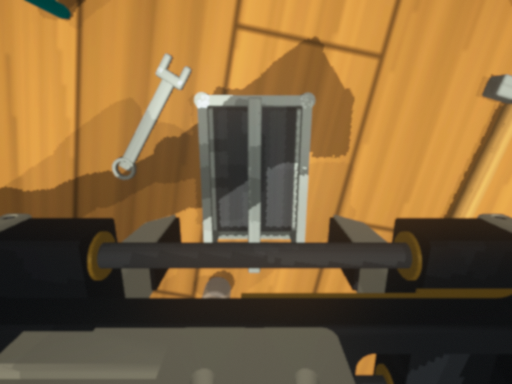

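The wrist view shows the grey bar at column 255, running between the open fingers (columns 150 and 360) and parallel to the pads. It is centred within 1 mm. Descending and gripping.

```bash

python3 -m creep '[[0.02,0.01,0.5,0,1],[0,0,0.5,0,1],[0,0,0.5,0,1],[0,0,0.5,0,1],[0,0,0.5,0,1],[0,0,0.5,0,1],[0,0,0,0,1]]'
python3 -m creep '[[0,0,0,0,0],[0,0,0,0,0],[0,0,0,0,0],[0,0,0,0,0],[0,0,0,0,0],[0,0,0,0,0],[0,0,0,0,0],[0,0,0,0,0]]' 50
python3 -m creep '[[0,0,-0.2,0,0],[0,0,-0.4,0,0],[0,0,-0.5,0,0],[0,0,-0.5,0,0],[0,0,-0.5,0,0],[0,0,-0.5,0,0],[0,0,-0.5,0,0],[0,0,-0.4,0,0],[0,0,0,0,0],[0,0,0,0,0]]'
python3 -c "
from h import *
goto(.5027,-.2066,.226,8.0)"
```

```text
clock: 6.52
position: [0.4724, 0.2076, 0.1058]
ee_rot: [-2.003, -2.42, 0.004]
force: [-0.8, 0.2, 0.6]
width: 0.999
gripper_force: 0.0
clock: 7.52
position: [0.4731, 0.2097, 0.1067]
ee_rot: [-2.001, -2.422, 0.0]
force: [-0.3, -0.7, -0.5]
width: 0.179
gripper_force: 0.0
clock: 8.78
position: [0.4728, 0.2092, 0.2462]
ee_rot: [-2.001, -2.421, 0.002]
force: [0.1, 0.0, -6.2]
width: 0.128
gripper_force: 50.0
t 8.775 pos [0.4728 0.2092 0.2462] yaw 10.85 tilt z [-8.e-04 -7.e-04 -1.e+00] | turn units 0.714 shift after turn [-10.399  -0.705   0.51 ] now [-10.351  -1.222   0.51 ] F [ 0.1  0.  -6.2] w 0.128 gf 50.0
```

The grip was still closing as the lift began, so the bar may be held a few mm low. I'll measure the held frame over the cups with the same camera that measured the cups.

```bash

python3 -m creep '[[0,0,0,0.35,0],[0,0,0,0.36,0],[-0.3,-0.02,0,0,0],[-0.6,-0.04,0,0,0],[-0.9,-0.06,0,0,0],[-0.9,-0.06,0,0,0],[-0.9,-0.06,0,0,0],[-0.9,-0.06,0,0,0],[-0.9,-0.06,0,0,0],[-0.9,-0.06,0,0,0]]'
python3 -m creep '[[-0.9,-0.06,0,0,0],[-0.9,-0.06,0,0,0],[-0.9,-0.06,0,0,0],[-0.9,-0.06,0,0,0],[-0.5,-0.04,0,0,0],[0,0,0,0,0],[0,0,0,0,0],[0,0,0,0,0]]'
python3 - <<'E'
from h import *
goto(.5027,-.2066,.226,8.0)
a=grab('top','top1');b=grab('side','side1');c=grab('wrist','w2')
o=np.hstack([cv2.resize(x['pixels'],(400,300)) for x in(a,b)])
x1=a['pixels'][140:240,300:433]; x2=b['pixels'][60:180,220:380]
o=np.vstack([np.hstack([cv2.resize(x1,(400,300),interpolation=2),cv2.resize(x2,(400,300),interpolation=2)]),np.hstack([cv2.resize(c['pixels'],(400,300)),cv2.resize(a['pixels'],(400,300))])])
cv2.imwrite('pics/m1.png',o)
for n,d in(('top',a),('side',b),('wrist',c)):
    w=cloud(d); z=w[...,2]
    for lo,hi in((.205,.235),(.21,.23),(.255,.285)):
        m=(z>lo)&(z<hi)&(np.hypot(w[...,0]-.5027,w[...,1]+.2066)<.13); p=w[m]
        if len(p)>20: print(n,lo,len(p),cv2.minAreaRect(p[:,:2].astype(np.float32)*1000),np.median(z[m]))
E
```

```text
clock: 10.02
position: [0.4913, -0.0443, 0.2467]
ee_rot: [2.061, 2.371, -0.001]
force: [0.2, -0.3, -5.7]
width: 0.125
gripper_force: 50.0
clock: 11.02
position: [0.5036, -0.2047, 0.2469]
ee_rot: [-2.058, -2.374, -0.001]
force: [-0.0, -0.2, -6.0]
width: 0.127
gripper_force: 50.0
t 11.025 pos [ 0.5036 -0.2047  0.2469] yaw 8.14 tilt z [ 2.e-04  3.e-04 -1.e+00] | turn units 0.036 shift after turn [-0.043 -0.028  0.522] now [-0.043 -0.028  0.522] F [-0.  -0.2 -6. ] w 0.127 gf 50.0
top 0.205 530 ((505.78826904296875, -203.07037353515625), (123.84099578857422, 184.97474670410156), 9.81344985961914) 0.2211982771130689
top 0.21 518 ((504.274169921875, -204.838623046875), (123.3370361328125, 184.60580444335938), 8.460282325744629) 0.2212232660839134
top 0.255 171 ((499.24664306640625, -163.08139038085938), (20.35381507873535, 85.31219482421875), 16.3149356842041) 0.27298902826930294
side 0.205 460 ((501.1853332519531, -204.6380615234375), (124.56082916259766, 192.88095092773438), 8.122544288635254) 0.22299180061581125
side 0.21 433 ((501.262451171875, -205.17855834960938), (124.56082916259766, 191.7890167236328), 8.122544288635254) 0.223080016727482
side 0.255 199 ((498.9468994140625, -198.3808135986328), (164.78067016601562, 45.043182373046875), 87.83932495117188) 0.27474537648377806
wrist 0.205 7523 ((497.54046630859375, -160.23471069335938), (125.82855224609375, 94.6543960571289), 8.077455520629883) 0.22201388530180396
wrist 0.21 7505 ((497.54046630859375, -160.23471069335938), (125.82855224609375, 94.6543960571289), 8.077455520629883) 0.22201659283665856
wrist 0.255 4966 ((497.8019714355469, -175.18438720703125), (26.815155029296875, 108.49900817871094), 14.275773048400879) 0.2740017715974288
```

View pics/m1.png

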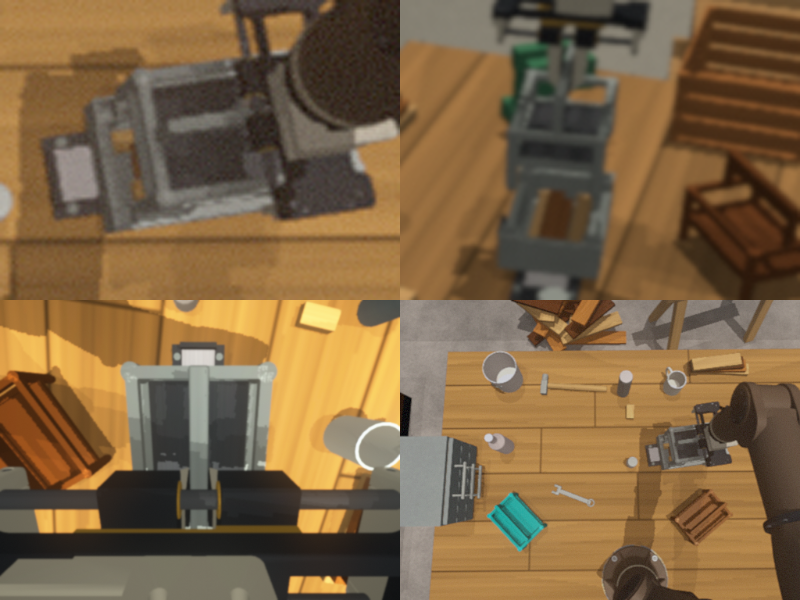

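The montage shows the held frame over the lower one, square to it, with the bar between the fingers in the wrist view. The rail heights put the feet about 109 mm below the TCP. I'll refine the lower frame's centre from the first top and side clouds and check that the held frame is level.

```bash
python3 - <<'E'
from h import *
def edges(w,c,yaw,lo,hi,t):
    a=np.radians(yaw); R=np.array([[np.cos(a),-np.sin(a)],[np.sin(a),np.cos(a)]])
    q=(w[...,:2]-np.array(c))@R*1000; z=w[...,2]
    m=(z>lo)&(z<hi)&(abs(q[...,0])<90)&(abs(q[...,1])<115); p=q[m]
    o=[]
    for k in(0,1):
        e=np.percentile(p[:,k],[1.0,99.0]); o+= [round(e[0],1),round(e[1],1),'mid',round(e.mean(),2)]
    # symmetric histogram edge: fraction profile
    print(t,m.sum(),o)
    return p,z[m]
L=(.5027,-.2066)
for n in('top0','side0'):
    w=cloud(load(n))
    for yaw in(7.8,8.2): 
        edges(w,L,yaw,.062,.08,n+' lower %.1f'%yaw)
        edges(w,L,yaw,.05,.08,n+' lower5 %.1f'%yaw)
    edges(w,(.4727,.209),10.8,.075,.095,n+' frame bench')
    edges(w,(.4727,.209),10.8,.125,.15,n+' bar')
for n in('top1','side1','w2'):
    w=cloud(load(n)); p,z=edges(w,(.5036,-.2047),8.14,.212,.232,n+' held')
    A=np.c_[p,np.ones(len(p))]; print(' slopes deg',np.degrees(np.linalg.lstsq(A,z*1000,rcond=None)[0][:2]).round(2), np.median(z))
w=cloud(load('w2'));edges(w,L,8,.055,.08,'w2 lower')
w=cloud(load('top0'));z=w[...,2];p,zz=edges(w,(.4727,.209),10.8,.075,.095,'bench');A=np.c_[p,np.ones(len(p))];print(np.degrees(np.linalg.lstsq(A,zz*1000,rcond=None)[0][:2]).round(2))
E
```

```text
top0 lower 7.8 584 [np.float64(-67.6), np.float64(67.6), 'mid', np.float64(0.0), np.float64(-97.9), np.float64(99.1), 'mid', np.float64(0.57)]
top0 lower5 7.8 1221 [np.float64(-67.3), np.float64(67.5), 'mid', np.float64(0.11), np.float64(-97.4), np.float64(99.1), 'mid', np.float64(0.81)]
top0 lower 8.2 584 [np.float64(-67.6), np.float64(67.7), 'mid', np.float64(0.08), np.float64(-97.9), np.float64(99.1), 'mid', np.float64(0.58)]
top0 lower5 8.2 1221 [np.float64(-67.3), np.float64(67.6), 'mid', np.float64(0.14), np.float64(-97.6), np.float64(99.2), 'mid', np.float64(0.82)]
top0 frame bench 655 [np.float64(-60.1), np.float64(60.4), 'mid', np.float64(0.16), np.float64(-90.5), np.float64(89.4), 'mid', np.float64(-0.55)]
top0 bar 265 [np.float64(-6.3), np.float64(6.1), 'mid', np.float64(-0.07), np.float64(-82.8), np.float64(81.7), 'mid', np.float64(-0.53)]
side0 lower 7.8 505 [np.float64(-69.8), np.float64(64.2), 'mid', np.float64(-2.77), np.float64(-99.7), np.float64(104.6), 'mid', np.float64(2.46)]
side0 lower5 7.8 904 [np.float64(-69.9), np.float64(64.3), 'mid', np.float64(-2.78), np.f
[... 1216 characters left out ...]
call last):
  File "<stdin>", line 23, in <module>
  File "<stdin>", line 8, in edges
    return _quantile_unchecked(
        a, q, axis, out, overwrite_input, method, keepdims, weights)
    return _ureduce(a,
                    func=_quantile_ureduce_func,
    ...<5 lines>...
                    overwrite_input=overwrite_input,
                    method=method)
    r = func(a, **kwargs)
    result = _quantile(arr,
                       quantiles=q,
    ...<2 lines>...
                       out=out,
                       weights=wgt)
    slices_having_nans = np.isnan(arr[-1, ...])
                                  ~~~^^^^^^^^^
IndexError: index -1 is out of bounds for axis 0 with size 0
```

```bash

python3 -m creep '[[-0.043,-0.028,0.2,0.03,0],[0,0,0.3,0,0],[0,0,0.3,0,0],[0,0,0.3,0,0],[0,0,0.3,0,0],[0,0,0.1,0,0],[0,0,0,0,0],[0,0,0,0,0]]'
python3 - <<'E'
from h import *
goto(.5026,-.2063,.157,8.0)
a=grab('top','top2');b=grab('side','side2')
x1=a['pixels'][150:225,310:410]; x2=b['pixels'][90:180,240:360]
cv2.imwrite('pics/m2.png',np.hstack([cv2.resize(x1,(400,300),interpolation=2),cv2.resize(x2,(400,300),interpolation=2)]))
E
```

```text
clock: 12.18
position: [0.5029, -0.2081, 0.1872]
ee_rot: [2.063, 2.369, 0.001]
force: [-0.2, -0.3, -5.6]
width: 0.128
gripper_force: 50.0
t 12.175 pos [ 0.5029 -0.2081  0.1872] yaw 7.9 tilt z [ 8.e-04 -3.e-04 -1.e+00] | turn units -0.024 shift after turn [ 0.046 -0.003  0.754] now [ 0.046 -0.003  0.754] F [-0.2 -0.3 -5.6] w 0.128 gf 50.0
```

View pics/m2.png

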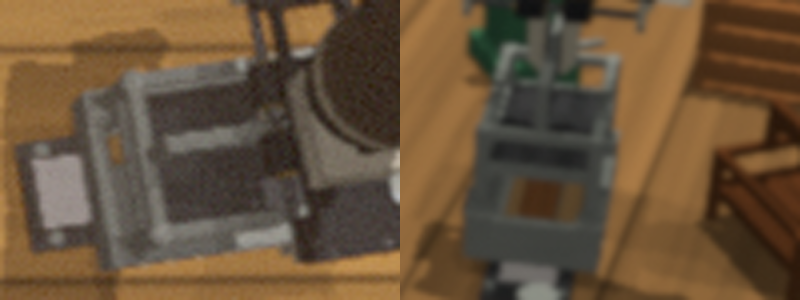

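The left crop shows the held frame aligned over the lower one, and the right crop shows its feet just above the cups. I'll let it settle, then re-measure the offset between held and lower frame in this closer configuration.

```bash

python3 -m creep '[[0,0,0,0,0],[0,0,0,0,0]]'
python3 -m creep '[[0,0,0,0,0],[0,0,0,0,0]]'
python3 - <<'E'
from h import *
goto(.5026,-.2063,.157,8.0)
for n in('top','side'):
    d=grab(n,n+'3'); w=cloud(d); z=w[...,2]
    goto(.5026,-.2063,.157,8.0)
    a=np.radians(8); R=np.array([[np.cos(a),-np.sin(a)],[np.sin(a),np.cos(a)]]); q=(w[...,:2]-np.array([.5026,-.2063]))@R*1000
    for t,lo,hi in(('held',.152,.175),('lower',.058,.08)):
        m=(z>lo)&(z<hi)&(abs(q[...,0])<90)&(abs(q[...,1])<115);p=q[m]
        print(n,t,m.sum(),np.percentile(p,[1,99],axis=0).round(1).T.tolist(),np.median(z[m]))
E
```

```text
clock: 12.52
position: [0.5026, -0.2081, 0.1869]
ee_rot: [2.063, 2.369, -0.0]
force: [-0.6, 0.4, -6.1]
width: 0.127
gripper_force: 50.0
clock: 12.78
position: [0.5026, -0.208, 0.1867]
ee_rot: [2.063, 2.369, 0.0]
force: [0.5, -0.6, -6.4]
width: 0.124
gripper_force: 50.0
t 12.775 pos [ 0.5026 -0.208   0.1867] yaw 7.9 tilt z [ 0. -0. -1.] | turn units -0.024 shift after turn [0.043 0.006 0.744] now [0.043 0.006 0.744] F [ 0.5 -0.6 -6.4] w 0.124 gf 50.0
t 12.825 pos [ 0.5026 -0.208   0.1868] yaw 7.9 tilt z [ 1.e-04 -1.e-04 -1.e+00] | turn units -0.024 shift after turn [0.043 0.006 0.744] now [0.043 0.006 0.744] F [ 0.4 -0.2 -5.3] w 0.127 gf 50.0
top held 455 [[-59.7, 60.4], [-91.7, 89.6]] 0.16119436084113392
top lower 208 [[-67.4, 68.1], [-29.0, 99.2]] 0.06666354613287007
t 12.875 pos [ 0.5026 -0.208   0.1867] yaw 7.91 tilt z [ 0. -0. -1.] | turn units -0.024 shift after turn [0.042 0.006 0.743] now [0.042 0.006 0.743] F [-0.   0.3 -6.2] w 0.133 gf 50.0
side held 418 [[-63.8, 58.5], [-94.1, 93.4]] 0.16306394616603354
side lower 370 [[-70.2, 64.3], [-92.6, 103.3]] 0.066387991202284
```

The readings have settled: the held frame needs about +1.4 mm along the rail (tool x) and nothing across. Lowering slowly while watching the force.

```bash

python3 -m creep '[[0.036,0,0,-0.02,0],[0,0,0,0,0],[0,0,0.1,0,0],[0,0,0.1,0,0],[0,0,0.05,0,0],[0,0,0,0,0],[0,0,0,0,0]]'
python3 -m creep '[[0,0,0.05,0,0],[0,0,0.05,0,0],[0,0,0.05,0,0],[0,0,0,0,0],[0,0,0,0,0]]'
python3 -c "
from h import *
goto(.5026,-.2063,.157,8.0); print(readout.observe()['ft_torque'])"
```

```text
clock: 13.75
position: [0.5025, -0.2066, 0.1768]
ee_rot: [2.061, 2.371, 0.0]
force: [0.7, 0.3, -5.0]
width: 0.131
gripper_force: 50.0
clock: 14.38
position: [0.5024, -0.2066, 0.1708]
ee_rot: [2.061, 2.371, 0.0]
force: [0.1, 0.6, -5.2]
width: 0.133
gripper_force: 50.0
t 14.375 pos [ 0.5024 -0.2066  0.1708] yaw 7.99 tilt z [ 1.e-04 -0.e+00 -1.e+00] | turn units -0.003 shift after turn [0.006 0.005 0.344] now [0.006 0.005 0.344] F [ 0.1  0.6 -5.2] w 0.133 gf 50.0
[-0.02213719 -0.09545554 -0.04246529]
```

The feet are about 10 mm into the cups with no side force. Continuing.

```bash

python3 -m creep '[[0,0,0.05,0,0],[0,0,0.05,0,0],[0,0,0.05,0,0],[0,0,0.05,0,0],[0,0,0.04,0,0],[0,0,0,0,0],[0,0,0,0,0]]'
python3 -m creep '[[0,0,0.03,0,0],[0,0,0.03,0,0],[0,0,0,0,0],[0,0,0,0,0]]'
python3 -c "
from h import *
goto(.5026,-.2063,.157,8.0); print(readout.observe()['ft_torque'])"
```

```text
clock: 15.25
position: [0.5024, -0.2066, 0.1612]
ee_rot: [2.061, 2.371, 0.0]
force: [0.2, -0.4, -4.8]
width: 0.124
gripper_force: 50.0
clock: 15.75
position: [0.5024, -0.2066, 0.1587]
ee_rot: [2.061, 2.371, -0.0]
force: [-0.1, 0.2, -5.9]
width: 0.128
gripper_force: 50.0
t 15.75 pos [ 0.5024 -0.2066  0.1587] yaw 7.98 tilt z [ 0. -0. -1.] | turn units -0.005 shift after turn [0.007 0.006 0.043] now [0.007 0.006 0.043] F [-0.1  0.2 -5.9] w 0.128 gf 50.0
[ 0.0911468  -0.07917036 -0.00293117]
```

```bash

python3 -m creep '[[0,0,0.03,0,0],[0,0,0,0,0],[0,0,0,0,0]]'
python3 -m creep '[[0,0,0.03,0,0],[0,0,0,0,0],[0,0,0,0,0]]'
```

```text
clock: 16.12
position: [0.5024, -0.2066, 0.1575]
ee_rot: [2.061, 2.371, -0.0]
force: [0.0, 0.5, -5.2]
width: 0.129
gripper_force: 50.0
clock: 16.5
position: [0.5025, -0.2066, 0.1571]
ee_rot: [2.061, 2.37, -0.0]
force: [-4.3, 0.3, 6.0]
width: 0.126
gripper_force: 50.0
```

Contact came at TCP z 0.157, exactly the predicted home height. Pressing very slightly and checking rail height and level before I release.

```bash

python3 -m creep '[[0,0,0.02,0,0],[0,0,0,0,0],[0,0,0,0,0]]'
cat > chk.py <<'E'
import sys
from h import *
goto(.5026,-.2063,.157,8.0); print(readout.observe()['ft_torque'])
for n in('top','side'):
    d=grab(n,n+sys.argv[1]); w=cloud(d); z=w[...,2]
    a=np.radians(8); R=np.array([[np.cos(a),-np.sin(a)],[np.sin(a),np.cos(a)]]); q=(w[...,:2]-np.array([.5026,-.2063]))@R*1000
    m=(z>.122)&(z<.142)&(abs(q[...,0])<70)&(abs(q[...,1])<97);p=q[m]
    c=np.linalg.lstsq(np.c_[p,np.ones(len(p))],z[m]*1000,rcond=None)[0]
    print(n,m.sum(),np.percentile(p,[1,99],axis=0).round(1).T.tolist(),'z',np.median(z[m]),'slope deg',np.degrees(c[:2]).round(2))
E
python3 chk.py 4
```

```text
clock: 16.88
position: [0.5025, -0.2066, 0.1571]
ee_rot: [2.061, 2.37, -0.001]
force: [-7.1, 1.4, 14.6]
width: 0.123
gripper_force: 50.0
t 16.875 pos [ 0.5025 -0.2066  0.1571] yaw 7.98 tilt z [ 6.0e-04 -1.2e-03 -1.0e+00] | turn units -0.006 shift after turn [0.008 0.004 0.002] now [0.008 0.004 0.002] F [-7.1  1.4 14.6] w 0.123 gf 50.0
[ 0.34668428  1.52861241 -0.05598888]
top 437 [[-59.5, 60.7], [-89.6, 90.9]] z 0.1314898481846707 slope deg [ 0.12 -0.42]
side 402 [[-63.3, 58.5], [-91.8, 94.0]] z 0.13334423463986766 slope deg [ 0.04 -0.27]
```

The rail height reads 0.1315, which matches expected home (0.133 minus the camera's 1.5 mm bias). It is level and no longer moves under press. Relieving the force, opening, then retreating upward.

```bash

python3 -m creep '[[0,0,-0.03,0,0],[0,0,0,0,0],[0,0,0,0,0.25],[0,0,0,0,0.5],[0,0,0,0,0.6],[0,0,0,0,0.6],[0,0,0,0,0.6],[0,0,0,0,0.6]]'
python3 -m creep '[[0,0,-0.1,0,0.6],[0,0,-0.3,0,0.6],[0,0,-0.5,0,0.6],[0,0,-0.7,0,0.6],[0,0,-0.8,0,0.6],[0,0,-0.8,0,0.6],[0,0,-0.3,0,0.6],[0,0,0,0,0.6],[0,0,0,0,0.6]]'
python3 chk.py 5; python3 - <<'E'
from h import *
a=load('top5');b=load('side5')
x1=a['pixels'][150:225,310:410]; x2=b['pixels'][90:180,240:360]
cv2.imwrite('pics/m3.png',np.vstack([np.hstack([cv2.resize(x1,(400,300),interpolation=2),cv2.resize(x2,(400,300),interpolation=2)]),np.hstack([cv2.resize(x['pixels'],(400,300)) for x in(a,b)])]))
E
```

```text
clock: 17.98
position: [0.5024, -0.2066, 0.1567]
ee_rot: [2.061, 2.371, -0.0]
force: [0.4, -0.6, 0.2]
width: 0.6
gripper_force: 0.0
clock: 19.1
position: [0.5017, -0.2066, 0.2956]
ee_rot: [-2.06, -2.369, 0.001]
force: [-0.3, -1.1, -0.5]
width: 0.6
gripper_force: 0.0
t 19.1 pos [ 0.5017 -0.2066  0.2956] yaw 7.98 tilt z [-1.7e-03  5.0e-04 -1.0e+00] | turn units -0.004 shift after turn [1.000e-03 2.800e-02 3.464e+00] now [1.000e-03 2.800e-02 3.464e+00] F [-0.3 -1.1 -0.5] w 0.6 gf 0.0
[-0.02763803 -0.14807141  0.00676877]
top 579 [[-59.5, 60.9], [-81.4, 91.2]] z 0.13145732233070806 slope deg [-0.07  0.16]
side 447 [[-63.3, 58.5], [-93.2, 95.2]] z 0.13333921761304857 slope deg [-0.19 -0.24]
```

View pics/m3.png

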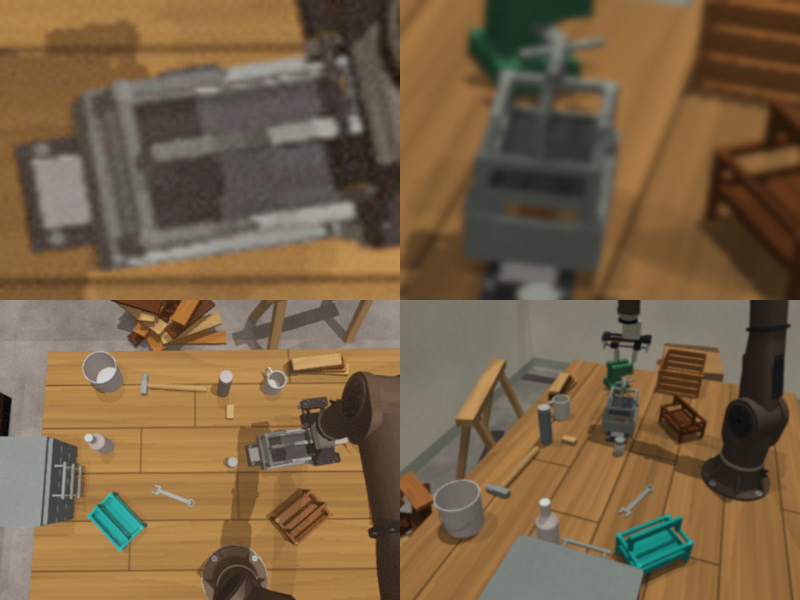

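The frame stands home on the lower frame at rail height 0.1315, level, with the gripper clear above it. The bystanders (jar at (232,462), offcut, can, mug, hammer, wrench and bottle) are where they were. Signing off.

```bash
python3 -c "
from cell import sign_off
print(sign_off())"
```

```text
the job is handed in; nothing more can be done
None
```

The grey stacking frame is standing level and fully home in the four cups of the lower frame, released with the gripper clear above it and the bystanders undisturbed; the job was handed in at about 19 s, and no verdict was returned.

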